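# Dock a bolt bin on a sloping bench rest

### The job

Line the blue bolt bin up with the mouth of the sloping bin rest and push it up the slope on its bottom, without lifting it off, until its tail drops behind the yellow lip and it stays there by itself. The lip is clamped at a setting nobody noted, so go by feel: do not ram the bin against the rubber buffers (no more than about 20 N on the bin once it is on the slope), don't spill it, and leave the red bin, the spanner and the flange alone.

Things in the scene. Friction and masses are not known exactly. Their poses are not given: they have to be found in the camera images.
- rest: The grey sheet-steel bin rest, fixed on the bench: a straight lane rising at 17 degrees (0.297 rad), 325 mm long along the slope, 128 mm wide. Origin on the bench at the ramp foot, middle of the lane; x points level up the lane, z up. Flared mouth guides, 28 mm high, reach 52 mm in front of the foot, 157 mm apart there, narrowing to 111 mm at the foot.
- bed: The bed of the rest: origin as rest, but tilted, x up the slope, z square to the bed, z = 0 on top of two slippery white glide strips that run from foot to top. Side guides stand 18 mm above them, 111 mm apart. Until its tail has dropped behind the lip nothing holds the bin: it slides back. Pushed low on the tail wall it runs up with 2 to 8 N; pushed at the rim it binds on the wedge.
- lip_lowest (a point): Point on the bed (82 mm up from the foot) where the lip stands at its LOWEST setting. The yellow seat carries lip and buffers as one piece, clamped 0 to 40 mm further up the slope; the setting is not reported. Going up: a slippery wedge begins 63 mm before the lip and rises to a crest 5 mm high; the lip is its upright far face, 3 mm past the crest.
- buffer_lowest (a point): Point on the bed (247 mm up) below the faces of the two black rubber buffers at the seat's LOWEST setting; they are always 165 mm beyond the lip, so the bin has 5 mm of play. They touch the nose 22 mm above the strips, give 1 mm per 2.5 N and are solid after 7 mm. Behind them a yellow back plate, 51 mm high.
- bin: The blue open parts bin, 160 mm long (x), 104 mm wide (y), 65 mm high, 0.4 to 0.8 kg with its bolts. Origin at the centre of its underside, z up; it starts on the bench before the mouth, +x (nose) roughly towards the rest. The tail (-x) has an orange label. Outer faces plain and upright; end walls 9 mm thick over the top 14 mm, 4 mm below; the load reaches about 32 mm above the underside.
- bin_tail (a point): Middle of the bin's bottom tail edge (80 mm from its origin towards -x).
- bin_nose (a point): Middle of the bin's bottom nose edge (80 mm from its origin towards +x).
- red_bin: Bystander: small red parts bin, 110 x 85 x 50 mm, beside the rest on the side away from the robot. Origin at the centre of its underside.
- spanner: Bystander: steel spanner lying flat, 160 mm long, 8 mm thick, beside the rest on the robot's side. Origin at its middle, on the bench.
- flange: Bystander: aluminium flange, 72 mm diameter, 30 mm high, on the bench beyond the bin. Origin at the centre of its underside.
Things that resemble listed ones, but are neither listed nor needed, are in the scene too. Of the things like the bin, leave any that is green; of the rest the larger one is meant.

How it is judged:
By the outcome, as a careful person would: the job done as asked, in the order asked, and still so for the second after the job is handed in, with the robot touching nothing.
It also fails if it takes over 61 s, if anything falls off the work surface, if the arm or the gripper's body presses on something with over 40 N, if the wrist force passes 120 N, or if a joint passes its speed limit or range.

### The arm

A 7-joint arm with a two-finger parallel gripper is mounted at the origin on the work surface. World frame = base frame: x ahead of the robot, y to its left, z up, the work surface at z = 0. Lengths are in m, angles in degrees, forces in N, time in s.
With the tool pointing down it reaches from about 0.4 to 0.9 m from the base axis. Payload 5.6 kg.
Tool frame: the origin (TCP) lies between the finger pads; the fingertips stand 14 mm ahead of it and the grasp point (between the pads) lies 5 mm behind it; z points along the fingers, y is the line along which they close (so a half turn about z gives the same grasp; the last joint's range is limited). The gripper opens to 92 mm and grips with 3 to 60 N. Pads are 20 mm wide; open, the fingers measure 128 mm over their backs; the gripper's body (75 mm by 189 mm) begins 69 mm behind the grasp point.
Start: joints at [-66.291, 26.786, -0.665, 91.828, 0.344, 61.387, -3.226], TCP at [0.287, 0.583, 0.229] pointing down, gripper open.
Joint ranges: [-144.91, 144.91], [-17.63, 115.5], [-89.93, 88.59], [15.96, 139.68], [-74.01, 254.01], [8.47, 105.57], [-167.45, 167.45]. Speed limits (degrees/s): [147.25, 147.25, 180, 180, 180, 180, 180].

### API

Orientations are given as a 3x3 rotation matrix whose columns are the frame's x, y, z axes.
In Python, from cell import readout, imaging, order gives the robot as it stands.
- The arm moves only by the tool move_arm, never from a script. Its argument "deltas" is a list of rows, each an object of numbers: "x", "y", "z": the shift along the tool's x, y, z normalised to -1 to 1, where 1 is 250 mm; "ax", "ay", "az": the turn, a rotation vector about the tool's x, y, z normalised to -1 to 1, where 1 is pi rad; "hand": the closure, from 0 (fully open) to 1 (shut). A call has 1 to 8 rows; each row shifts and turns the commanded pose from where the row before left it, along the tool's axes as they then stand; what a row does not reach is not made up. A row lasts 1/8 s, in which the tool goes at most 62.5 mm and 10.7 degrees, less where a joint would pass 70% of its speed; a pose out of reach is approached as far as the arm can. A call with a number of a shift or a turn outside -1 to 1 is refused whole. A call with a gripper value outside its range is refused whole. The fingers move at their own pace and stop on an object; the grip force is fixed at half the most. Time passes only in rows, so rows that do not move let the fingers close. It gives the time, the measured TCP pose, the force, the opening and the grip force at its end, in the units of the state.
- readout.sense(): the state, without advancing time (a new reading comes with each control period).
- imaging.camera(name): name is "side" or "top" or "wrist"; returns (picture, depth): 420x560x3 uint8, red, green, blue; 420x560 float32, m along the optical axis (not along the pixel's ray), 0 where there is no reading.
- imaging.get_calibration(name): a dict with "camera_matrix" (3x3 intrinsics, pixels), "rvec" (rotation vector, rad) and "tvec" (3), from world to camera coordinates, as OpenCV has them. Camera axes: x right, y down, z forward; pixel columns grow to the right and rows downward; lengths in m; the calibration is good to about 2 mm. A picture is of the moment at which its call begins: read the wrist's pose just before it. get_calibration takes no time and is no camera call; for the wrist camera it gives the pose at the moment of the call.
- order.sign_off(): hands the job in; it is judged then, once.
Trained networks look in the newest picture that a camera, given by its name, has taken for a name from the list of things; names that differ only in an ending like _2 or _b are one class to them, and where a whole thing is asked for, a point or a joint stands for the part that bears it (a point fixed in the world has none). Each returns a list of dicts, best first, with "conf" (0 to 1); they miss things now and then, are a little off and sometimes report something else, mostly with a low value. They report only what shows in the picture. A call takes as long as a camera call. They do not tell look-alikes from the thing itself.
- imaging.cut_out(target, camera): "region" (420x560 bool, what is visible of it) and "point" ([column, row] in pixels, amid what is visible of it).
- imaging.spot_point(target, camera): "point" ([column, row] in pixels: a listed point, or the origin of a listed thing).
The state is a dict: "time_s": time; "joint_positions": joint angles; "qd": joint speeds; "effort": joint torques, N m; "eef_pos": TCP position; "tool_rot": TCP orientation; "wrist_force": force on the tool from outside, world axes, zero at the start; "wrist_torque": the same for the moment, N m; "width": finger opening in m; "grasp_force": force on a finger pad.
Only numpy, scipy, OpenCV 4.12 (cv2) and the standard library are available. Lean on these libraries where they do the work, as an engineer would, in place of code of your own. Each camera call takes 0.05 s, during which the arm holds its last target. There are 200 camera calls.

## Working session

There is one attempt and no reset: what is moved stays moved. The work goes in short steps, Python scripts to look and compute and a tool call to move; the robot and the scene stay as the last step left them, time stands still between calls to the robot, and variables do not carry over. Pictures are saved under pics/ and viewed, at most 10 in all, crops included, and the job is handed in when it is done.

Besides the shell and the picture viewer there is one more tool, called after "Emit:" as name(argument=value, ...) on one line, values as JSON. move_arm: Moves the arm, as the interface text tells. Scaled input: -1 to 1 covers 250 mm each way for a shift and pi rad each way for a turn. Its arguments: {"type":"object","properties":{"deltas":{"type":"array","items":{"type":"object","properties":{"x":{"type":"number"},"y":{"type":"number"},"z":{"type":"number"},"ax":{"type":"number"},"ay":{"type":"number"},"az":{"type":"number"},"hand":{"type":"number"}}}}},"required":["deltas"]}

```bash
mkdir -p pics
cat > h.py <<'E'
import numpy as np, cv2
from cell import readout, imaging, order
def cal(c):
    k=imaging.get_calibration(c); R=cv2.Rodrigues(np.array(k["rvec"],float))[0]
    return np.array(k["camera_matrix"],float),R,np.array(k["tvec"],float).ravel()
def cloud(d,c):
    K,R,t=cal(c); v,u=np.mgrid[:420,:560]
    P=np.stack([(u-K[0,2])/K[0,0]*d,(v-K[1,2])/K[1,1]*d,d],-1)
    return (P-t)@R
def ray(px,c,z):
    K,R,t=cal(c); o=-R.T@t
    r=R.T@np.linalg.solve(K,[px[0],px[1],1.]); return o+r*(z-o[2])/r[2]
def save(p,n): cv2.imwrite("pics/"+n,p[...,::-1])
E
python3 - <<'E'
from h import *
for c in ["top","side"]:
    p,d=imaging.camera(c); save(p,c+"1.png"); np.save(c+"d.npy",d); X=cloud(d,c)
    for t in ["bin","rest","red_bin","spanner","flange"]:
        for r in imaging.cut_out(t,c)[:3]:
            m=r["region"]&(d>0); q=X[m]
            print(c,t,round(r["conf"],2),np.round(r["point"]),m.sum(),np.round(np.median(q,0),3) if m.sum() else '')
    for t in ["bin","bin_tail","bin_nose","rest","lip_lowest","buffer_lowest"]:
        for r in imaging.spot_point(t,c)[:3]:
            print(c,"pt",t,round(r["conf"],2),np.round(r["point"],1),np.round(ray(r["point"],c,0),3))
print(readout.sense())
E
```

```text
top bin 0.9 [307. 214.] 2783 [ 0.544 -0.092  0.025]
top bin 0.73 [352. 280.] 1553 [ 0.376 -0.207  0.018]
top bin 0.71 [437. 284.] 3443 [ 0.367 -0.412  0.026]
top rest 0.84 [177. 236.] 8522 [0.487 0.226 0.047]
top red_bin 0.86 [150. 172.] 1794 [0.647 0.305 0.024]
top spanner 0.64 [214. 289.] 221 [0.36  0.148 0.006]
top flange 0.6 [269. 138.] 650 [0.736 0.001 0.011]
top pt bin 0.96 [350.5 279.6] [ 0.375 -0.202  0.   ]
top pt bin 0.91 [431.3 279.7] [ 0.375 -0.407  0.   ]
top pt bin 0.89 [303. 214.] [ 0.542 -0.082  0.   ]
top pt bin_tail 0.93 [418.9 309.2] [ 0.301 -0.374  0.   ]
top pt bin_tail 0.9 [341.7 297.8] [ 0.329 -0.179  0.   ]
top pt bin_tail 0.71 [335.3 211.6] [ 0.548 -0.165  0.   ]
top pt bin_nose 0.85 [356.9 258.8] [ 0.428 -0.219  0.   ]
top pt bin_nose 0.84 [444.7 253.3] [ 0.441 -0.442  0.   ]
top pt bin_nose 0.62 [271.7 211.9] [ 0.548 -0.002  0.   ]
top pt rest 0.85 [244.7 227.9] [0.507 0.067 0.   ]
top pt rest 0.53 [245.9 223.5] [0.518 0.064 0.   ]
top pt lip_lowest 0.7 [211.4 227.9] [0.507 0.152 0.   ]
top pt buffer_lowest 0.77 [146.6 239.3] [0.479 0.319 0.   ]
side bin 0.
[... 1180 characters left out ...]
5,  -3.22563136]), 'qd': array([ 0.03453554,  0.02096584, -0.07217998,  0.0262731 ,  0.00670353,
        0.10541591,  0.02017989]), 'effort': array([ 2.54611878e-04, -5.20414710e+01, -1.24700935e-02, -2.44069576e+01,
       -5.67189942e-02,  1.11313019e-02,  1.61668277e-05]), 'eef_pos': array([0.28675456, 0.5833451 , 0.22860108]), 'tool_rot': array([[-8.97434197e-01,  4.41148340e-01,  6.48678689e-05],
       [ 4.41148342e-01,  8.97434198e-01,  1.70457856e-05],
       [-5.06949239e-05,  4.39138238e-05, -9.99999998e-01]]), 'wrist_force': array([1.02184297, 0.35975164, 1.01993371]), 'wrist_torque': array([-0.00520975, -0.01500356,  0.00111697]), 'grasp_force': 0.0, 'width': 0.09169611735642219}
```

View pics/top1.png

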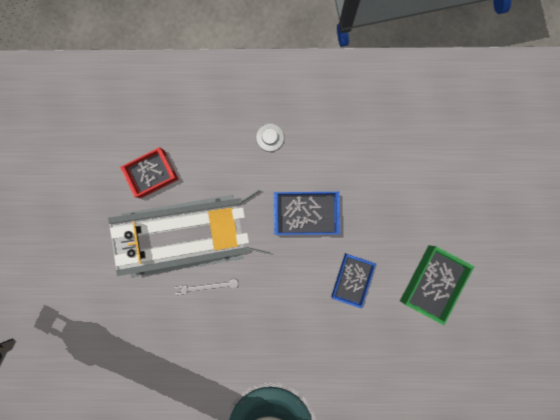

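View pics/side1.png

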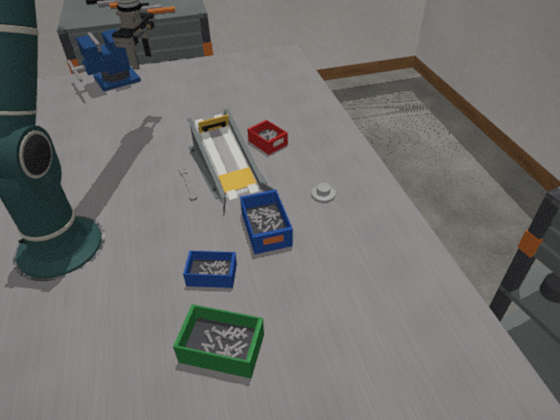

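The blue bolt bin is at about (307,213) px in the top view, with its orange-labelled tail at right. The rest's foot is near (245,228) and the lane runs left to (110,245). A smaller blue bin is at (352,280) and a green one at (437,284), and neither is wanted. Next I fit the poses.

Run:
```python
from h import *
d=np.load("topd.npy"); X=cloud(d,"top"); bgr=cv2.imread("pics/top1.png"); hsv=cv2.cvtColor(bgr,cv2.COLOR_BGR2HSV)
H,S,V=cv2.split(hsv)
roi=np.zeros_like(H,bool); roi[180:245,265:350]=1
m=roi&(X[...,2]>.055)&(X[...,2]<.075)
r=cv2.minAreaRect((X[m][:,:2]*1000).astype(np.float32)); print("bin rim",m.sum(),r,np.median(X[m][:,2]))
roi=np.zeros_like(H,bool); roi[185:290,100:280]=1
y=roi&(H>12)&(H<30)&(S>130)&(V>100)
P=X[y]; 
# white strips
w=roi&(S<30)&(V>200)&(d>0)
for n,q in [("yel low",P[P[:,1]<.25]),("yel hi",P[P[:,1]>.25]),("white",X[w])]:
    print(n,len(q),np.round(q.min(0),3),np.round(q.max(0),3))
    print(cv2.minAreaRect((q[:,:2]*1000).astype(np.float32)))
q=X[w]; A=np.c_[q[:,:2],np.ones(len(q))]
for _ in range(3):
    c=np.linalg.lstsq(A,q[:,2],rcond=None)[0]; k=abs(A@c-q[:,2])<.004; A,q=A[k],q[k]
g=c[:2]; print("plane",c,np.degrees(np.arctan(np.hypot(*g))),"updir",g/np.hypot(*g),len(q))
u=g/np.hypot(*g); n=np.array([-u[1],u[0]])
# foot: where plane z=0 ; lane middle from guides
f=roi&(d>0); Q=X[f]; h=Q[:,2]-(np.c_[Q[:,:2],np.ones(len(Q))]@c)
s=Q[:,:2]@u; l=Q[:,:2]@n
print("s at z=0 on mid:",-c[2]/np.hypot(*g))
gm=(h>.010)&(h<.03)
for s0 in np.arange(.0,.4,.04):
    k=gm&(abs(s-s0)<.02); print(round(s0,2),np.round(np.sort(l[k])[::max(1,k.sum()//8)],3))
```

```text
bin rim 565 ((543.1968383789062, -90.39421081542969), (160.5181427001953, 102.40402221679688), 89.84524536132812) 0.06367251097323348
yel low 907 [ 0.455 -0.051  0.001] [0.558 0.154 1.248]
((519.1976928710938, 52.75860595703125), (98.24394226074219, 198.8629913330078), 10.782501220703125)
yel hi 87 [0.43  0.297 0.077] [0.522 0.329 0.133]
((474.05438232421875, 315.81695556640625), (92.92524719238281, 27.180999755859375), 8.989346504211426)
white 1884 [ 0.42   0.061 -0.003] [0.558 0.413 0.098]
((486.7841491699219, 236.22154235839844), (94.4933090209961, 345.4060363769531), 9.364197731018066)
plane [-0.05014679  0.2983523   0.00628366] 16.83252203952673 updir [-0.16575408  0.98616712] 1573
s at z=0 on mid: -0.020769882916861226
0.0 [-0.588 -0.584 -0.581 -0.577 -0.574 -0.46  -0.456 -0.453 -0.449]
0.04 [-0.588 -0.584 -0.581 -0.577 -0.574 -0.461 -0.457 -0.454 -0.45 ]
0.08 [-0.588 -0.585 -0.581 -0.578 -0.574 -0.46  -0.457 -0.453 -0.45 ]
0.12 [-0.588 -0.585 -0.582 -0.578 -0.574 -0.46  -0.457 -0.453 -0.45 ]
0.16 [-0.588 -0.584 -0.581 -0.577 -0.574 -0.46  -0.456 -0.453 -0.449]
0.2 [-0.588 -0.585 -0.581 -0.577 -0.554 -0.461 -0.457 -0.453 -0.45 ]
0.24 [-0.588 -0.583 -0.578 -0.574 -0.517 -0.481 -0.459 -0.454 -0.45 ]
0.28 [-0.588 -0.585 -0.581 -0.577 -0.574 -0.46  -0.457 -0.454 -0.45 ]
0.32 []
0.36 []
```

Emit:
move_arm(deltas=[{"x": -0.15, "y": -0.15, "hand": 0.45}, {"x": -0.15, "y": -0.15, "hand": 0.45}, {"x": -0.15, "y": -0.15, "hand": 0.45}, {"x": -0.15, "y": -0.15, "hand": 0.45}, {"x": -0.15, "y": -0.15, "hand": 0.45}, {"x": -0.15, "y": -0.15, "hand": 0.45}, {"x": -0.15, "y": -0.15, "hand": 0.45}, {"x": -0.15, "y": -0.15, "hand": 0.45}])

```text
invalid input
```

Emit:
move_arm(deltas=[{"x": -0.15, "y": -0.15, "hand": 0.45}, {"x": -0.15, "y": -0.15, "hand": 0.45}, {"x": -0.15, "y": -0.15, "hand": 0.45}, {"x": -0.15, "y": -0.15, "hand": 0.45}, {"x": -0.15, "y": -0.15, "hand": 0.45}, {"x": -0.15, "y": -0.15, "hand": 0.45}, {"x": -0.15, "y": -0.15, "hand": 0.45}, {"x": -0.15, "y": -0.15, "hand": 0.45}])

```text
invalid input
```

Emit:
move_arm(deltas=[{"az": 0.055, "hand": 0.45}, {"az": 0.055, "hand": 0.45}, {"az": 0.055, "hand": 0.45}, {"az": 0.055, "hand": 0.45}, {"az": 0.055, "hand": 0.45}, {"az": 0.027, "hand": 0.45}])

```text
invalid input
```

Emit:
move_arm(deltas=[{"ay": 0.045, "hand": 0.45}, {"ay": 0.045, "hand": 0.45}, {"ay": 0.043, "hand": 0.45}, {"hand": 0.45}])

```text
invalid input
```

Emit:
move_arm(deltas=[{"x": -0.15, "y": -0.15, "z": 0, "ax": 0, "ay": 0, "az": 0, "hand": 0.45}, {"x": -0.15, "y": -0.15, "z": 0, "ax": 0, "ay": 0, "az": 0, "hand": 0.45}, {"x": -0.15, "y": -0.15, "z": 0, "ax": 0, "ay": 0, "az": 0, "hand": 0.45}, {"x": -0.15, "y": -0.15, "z": 0, "ax": 0, "ay": 0, "az": 0, "hand": 0.45}, {"x": -0.15, "y": -0.15, "z": 0, "ax": 0, "ay": 0, "az": 0, "hand": 0.45}, {"x": -0.15, "y": -0.15, "z": 0, "ax": 0, "ay": 0, "az": 0, "hand": 0.45}, {"x": -0.15, "y": -0.15, "z": 0, "ax": 0, "ay": 0, "az": 0, "hand": 0.45}, {"x": -0.15, "y": -0.15, "z": 0, "ax": 0, "ay": 0, "az": 0, "hand": 0.45}])

```text
time_s: 2.2
eef_pos: [0.4241, 0.1802, 0.229]
tool_rot: [[-0.897, 0.441, 0.001], [0.441, 0.897, 0.001], [-0.001, 0.001, -1.0]]
wrist_force: [1.5, 0.6, 0.6]
width: 0.0505
grasp_force: 0.0
```

Emit:
move_arm(deltas=[{"x": -0.15, "y": -0.15, "z": 0, "ax": 0, "ay": 0, "az": 0, "hand": 0.45}, {"x": -0.15, "y": -0.15, "z": 0, "ax": 0, "ay": 0, "az": 0, "hand": 0.45}, {"x": -0.15, "y": -0.15, "z": 0, "ax": 0, "ay": 0, "az": 0, "hand": 0.45}, {"x": -0.15, "y": -0.15, "z": 0, "ax": 0, "ay": 0, "az": 0, "hand": 0.45}, {"x": -0.15, "y": -0.15, "z": 0, "ax": 0, "ay": 0, "az": 0, "hand": 0.45}, {"x": -0.15, "y": -0.15, "z": 0, "ax": 0, "ay": 0, "az": 0, "hand": 0.45}, {"x": -0.15, "y": -0.15, "z": 0, "ax": 0, "ay": 0, "az": 0, "hand": 0.45}, {"x": -0.15, "y": -0.15, "z": 0, "ax": 0, "ay": 0, "az": 0, "hand": 0.45}])

```text
time_s: 3.2
eef_pos: [0.5611, -0.2212, 0.2288]
tool_rot: [[-0.898, 0.441, 0.001], [0.441, 0.898, 0.0], [-0.001, 0.0, -1.0]]
wrist_force: [0.4, 0.6, 0.3]
width: 0.0507
grasp_force: 0.0
```

Emit:
move_arm(deltas=[{"x": 0, "y": 0, "z": 0, "ax": 0, "ay": 0, "az": 0.055, "hand": 0.45}, {"x": 0, "y": 0, "z": 0, "ax": 0, "ay": 0, "az": 0.055, "hand": 0.45}, {"x": 0, "y": 0, "z": 0, "ax": 0, "ay": 0, "az": 0.055, "hand": 0.45}, {"x": 0, "y": 0, "z": 0, "ax": 0, "ay": 0, "az": 0.055, "hand": 0.45}, {"x": 0, "y": 0, "z": 0, "ax": 0, "ay": 0, "az": 0.055, "hand": 0.45}, {"x": 0, "y": 0, "z": 0, "ax": 0, "ay": 0, "az": 0.027, "hand": 0.45}])

```text
time_s: 3.95
eef_pos: [0.5606, -0.2196, 0.2286]
tool_rot: [[-0.161, 0.987, 0.0], [0.987, 0.161, 0.0], [-0.0, 0.0, -1.0]]
wrist_force: [-0.2, 0.2, 0.3]
width: 0.0506
grasp_force: 0.0
```

Emit:
move_arm(deltas=[{"x": 0, "y": 0, "z": 0, "ax": 0, "ay": 0.045, "az": 0, "hand": 0.45}, {"x": 0, "y": 0, "z": 0, "ax": 0, "ay": 0.045, "az": 0, "hand": 0.45}, {"x": 0, "y": 0, "z": 0, "ax": 0, "ay": 0.043, "az": 0, "hand": 0.45}, {"x": 0, "y": 0, "z": 0, "ax": 0, "ay": 0, "az": 0, "hand": 0.45}])

```text
time_s: 4.45
eef_pos: [0.5596, -0.2227, 0.2272]
tool_rot: [[-0.145, 0.987, -0.067], [0.903, 0.16, 0.399], [0.404, -0.002, -0.915]]
wrist_force: [0.4, -0.9, -0.3]
width: 0.0505
grasp_force: 0.0
```

Emit:
move_arm(deltas=[{"x": -0.055, "y": 0.007, "z": 0.125, "ax": 0, "ay": 0, "az": 0, "hand": 0.45}, {"x": -0.055, "y": 0.007, "z": 0.125, "ax": 0, "ay": 0, "az": 0, "hand": 0.45}, {"x": -0.055, "y": 0, "z": 0.125, "ax": 0, "ay": 0, "az": 0, "hand": 0.45}, {"x": -0.055, "y": 0, "z": 0.125, "ax": 0, "ay": 0, "az": 0, "hand": 0.45}, {"x": -0.055, "y": 0, "z": 0.125, "ax": 0, "ay": 0, "az": 0, "hand": 0.45}, {"x": -0.055, "y": 0, "z": 0.12, "ax": 0, "ay": 0, "az": 0, "hand": 0.45}, {"x": 0, "y": 0, "z": 0, "ax": 0, "ay": 0, "az": 0, "hand": 0.45}])

```text
time_s: 5.32
eef_pos: [0.5629, -0.2168, 0.0233]
tool_rot: [[-0.151, 0.986, -0.071], [0.901, 0.167, 0.401], [0.407, -0.004, -0.914]]
wrist_force: [-0.6, 0.3, -0.2]
width: 0.0506
grasp_force: 0.0
```

```bash
cat >> h.py <<'E'
U=np.array([-.1658,.9862]); N=np.array([-.9862,-.1658])
def binpose(c="top",tag=None):
    p,d=imaging.camera(c); X=cloud(d,c); hsv=cv2.cvtColor(p,cv2.COLOR_RGB2HSV)
    if tag: save(p,tag)
    m=(hsv[...,0]>105)&(hsv[...,0]<125)&(hsv[...,1]>130)&(d>0)
    q=X[m]; s=q[:,:2]@U; l=q[:,:2]@N; k=(abs(l+.5185)<.09)&(s<.33)&(q[:,2]>.045)&(q[:,2]<.25)
    r=cv2.minAreaRect((np.c_[s,l][k]*1000).astype(np.float32)); return r,q[k]
def st():
    x=readout.sense(); e=x["eef_pos"]; f=x["wrist_force"]
    print("t",round(x["time_s"],2),"s,l,z",np.round([e[:2]@U,e[:2]@N,e[2]],4),"F u,n,z",np.round([f[:2]@U,f[:2]@N,f[2]],1)); return x
E
python3 - <<'E'
from h import *
print(binpose("top","t2.png")[0]); st()
E
```

```text
((-178.40057373046875, -521.309814453125), (102.18879699707031, 158.17787170410156), 81.1083984375)
t 5.38 s,l,z [-0.3082 -0.5201  0.025 ] F u,n,z [-0.7 -0.9 -0.2]
```

Emit:
move_arm(deltas=[{"x": 0.03, "y": 0, "z": 0.013, "ax": 0, "ay": 0, "az": 0, "hand": 0.45}, {"x": 0.03, "y": 0, "z": 0.013, "ax": 0, "ay": 0, "az": 0, "hand": 0.45}, {"x": 0.02, "y": 0, "z": 0.009, "ax": 0, "ay": 0, "az": 0, "hand": 0.45}, {"x": 0.02, "y": 0, "z": 0.009, "ax": 0, "ay": 0, "az": 0, "hand": 0.45}, {"x": 0.02, "y": 0, "z": 0.009, "ax": 0, "ay": 0, "az": 0, "hand": 0.45}, {"x": 0.02, "y": 0, "z": 0.009, "ax": 0, "ay": 0, "az": 0, "hand": 0.45}, {"x": 0.02, "y": 0, "z": 0.009, "ax": 0, "ay": 0, "az": 0, "hand": 0.45}, {"x": 0, "y": 0, "z": 0, "ax": 0, "ay": 0, "az": 0, "hand": 0.45}])

```text
time_s: 6.38
eef_pos: [0.5569, -0.1754, 0.0251]
tool_rot: [[-0.151, 0.986, -0.067], [0.901, 0.165, 0.401], [0.406, 0.0, -0.914]]
wrist_force: [0.8, -1.6, 0.3]
width: 0.0504
grasp_force: 1.0
```

Run:
```python
from h import *
print(binpose("top","t3.png")[0]); st(); print(binpose("side","s3.png")[0])
```

```text
((-165.0067138671875, -517.8482055664062), (102.4476089477539, 158.70608520507812), 83.35910034179688)
t 6.42 s,l,z [-0.2653 -0.5199  0.0249] F u,n,z [-2.1 -0.9  1. ]
((-68.07331848144531, -514.146728515625), (121.81632995605469, 593.4901123046875), 84.4427719116211)
```

View pics/t3.png

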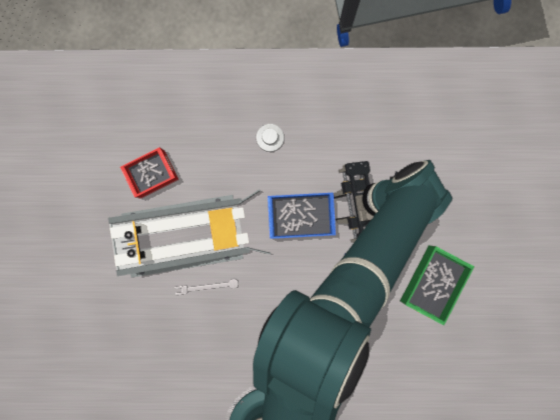

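Emit:
move_arm(deltas=[{"x": 0.007, "y": 0.015, "z": 0.003, "ax": 0, "ay": 0, "az": 0, "hand": 0.45}, {"x": 0.007, "y": 0.015, "z": 0.003, "ax": 0, "ay": 0, "az": 0, "hand": 0.45}, {"x": 0.007, "y": 0.015, "z": 0.003, "ax": 0, "ay": 0, "az": 0, "hand": 0.45}, {"x": 0.007, "y": 0.015, "z": 0.003, "ax": 0, "ay": 0, "az": 0, "hand": 0.45}, {"x": 0.015, "y": 0, "z": 0.007, "ax": 0, "ay": 0, "az": 0, "hand": 0.45}, {"x": 0.015, "y": 0, "z": 0.007, "ax": 0, "ay": 0, "az": 0, "hand": 0.45}, {"x": 0, "y": 0, "z": 0, "ax": 0, "ay": 0, "az": 0, "hand": 0.45}])

```text
time_s: 7.35
eef_pos: [0.569, -0.1571, 0.0249]
tool_rot: [[-0.151, 0.986, -0.067], [0.901, 0.165, 0.401], [0.406, 0.0, -0.914]]
wrist_force: [1.1, -0.1, -0.3]
width: 0.0502
grasp_force: 0.7
```

Run:
```python
from h import *
print(binpose("top","t4.png")[0]); st()
```

```text
((-152.77584838867188, -520.2935791015625), (157.64927673339844, 102.11029815673828), 0.23165461421012878)
t 7.4 s,l,z [-0.2493 -0.535   0.0249] F u,n,z [-1.5 -0.6 -0.2]
```

Emit:
move_arm(deltas=[{"x": -0.018, "y": 0, "z": -0.008, "ax": 0, "ay": 0, "az": 0, "hand": 0.45}, {"x": 0, "y": -0.034, "z": 0, "ax": 0, "ay": 0, "az": 0, "hand": 0.45}, {"x": 0, "y": -0.033, "z": 0, "ax": 0, "ay": 0, "az": 0, "hand": 0.45}, {"x": 0.018, "y": 0, "z": 0.008, "ax": 0, "ay": 0, "az": 0, "hand": 0.45}, {"x": 0.022, "y": 0, "z": 0.01, "ax": 0, "ay": 0, "az": 0, "hand": 0.45}, {"x": 0.022, "y": 0, "z": 0.01, "ax": 0, "ay": 0, "az": 0, "hand": 0.45}, {"x": 0.022, "y": 0, "z": 0.01, "ax": 0, "ay": 0, "az": 0, "hand": 0.45}, {"x": 0.022, "y": 0, "z": 0.01, "ax": 0, "ay": 0, "az": 0, "hand": 0.45}])

```text
time_s: 8.4
eef_pos: [0.5488, -0.1365, 0.0248]
tool_rot: [[-0.151, 0.986, -0.066], [0.902, 0.164, 0.4], [0.405, 0.001, -0.914]]
wrist_force: [0.5, -3.0, 0.7]
width: 0.0504
grasp_force: 1.9
```

Emit:
move_arm(deltas=[{"x": 0.022, "y": 0, "z": 0.01, "ax": 0, "ay": 0, "az": 0, "hand": 0.45}, {"x": 0.022, "y": 0, "z": 0.01, "ax": 0, "ay": 0, "az": 0, "hand": 0.45}, {"x": 0.022, "y": 0, "z": 0.01, "ax": 0, "ay": 0, "az": 0, "hand": 0.45}, {"x": 0.022, "y": 0, "z": 0.01, "ax": 0, "ay": 0, "az": 0, "hand": 0.45}, {"x": 0, "y": 0, "z": 0, "ax": 0, "ay": 0, "az": 0, "hand": 0.45}])

```text
time_s: 9.02
eef_pos: [0.5443, -0.1116, 0.0245]
tool_rot: [[-0.151, 0.986, -0.067], [0.901, 0.165, 0.401], [0.407, -0.0, -0.913]]
wrist_force: [0.8, -2.2, 1.3]
width: 0.0503
grasp_force: 0.9
```

Run:
```python
from h import *
print(binpose("top","t5.png")[0]); st()
```

```text
((-104.01981353759766, -521.639892578125), (102.63763427734375, 158.97708129882812), 89.37271118164062)
t 9.07 s,l,z [-0.2004 -0.5183  0.0244] F u,n,z [-0.4 -0.5  1. ]
```

Emit:
move_arm(deltas=[{"x": 0.015, "y": 0, "z": 0.0067, "ax": 0, "ay": 0, "az": 0, "hand": 0.45}, {"x": 0.015, "y": 0, "z": 0.0067, "ax": 0, "ay": 0, "az": 0, "hand": 0.45}, {"x": 0.015, "y": 0, "z": 0.0067, "ax": 0, "ay": 0, "az": 0, "hand": 0.45}, {"x": 0.015, "y": 0, "z": 0.0067, "ax": 0, "ay": 0, "az": 0, "hand": 0.45}])

```text
time_s: 9.57
eef_pos: [0.5416, -0.0964, 0.0243]
tool_rot: [[-0.15, 0.986, -0.067], [0.902, 0.164, 0.4], [0.406, -0.0, -0.914]]
wrist_force: [-0.3, -2.8, 1.7]
width: 0.0505
grasp_force: 2.0
```

Emit:
move_arm(deltas=[{"x": 0.015, "y": 0, "z": 0.0067, "ax": 0, "ay": 0, "az": 0, "hand": 0.45}, {"x": 0.015, "y": 0, "z": 0.0067, "ax": 0, "ay": 0, "az": 0, "hand": 0.45}, {"x": 0.015, "y": 0, "z": 0.0067, "ax": 0, "ay": 0, "az": 0, "hand": 0.45}, {"x": 0.015, "y": 0, "z": 0.0067, "ax": 0, "ay": 0, "az": 0, "hand": 0.45}])

```text
time_s: 10.07
eef_pos: [0.539, -0.0802, 0.0243]
tool_rot: [[-0.15, 0.986, -0.067], [0.902, 0.164, 0.4], [0.406, -0.0, -0.914]]
wrist_force: [1.3, -3.9, 0.9]
width: 0.0505
grasp_force: 2.2
```

Run:
```python
from h import *
r,q=binpose("top","t6.png");print(r); st()
save(imaging.camera("side")[0],"s6.png"); a=cv2.imread("pics/s6.png")[100:300,130:360]; cv2.imwrite("pics/s6c.png",cv2.resize(a,None,fx=3,fy=3)[:, :690])
```

```text
((-75.67365264892578, -521.876953125), (102.4188003540039, 158.41522216796875), 89.89158630371094)
t 10.12 s,l,z [-0.1677 -0.5183  0.0243] F u,n,z [-2.4  0.5  0.6]
```

View pics/s6c.png

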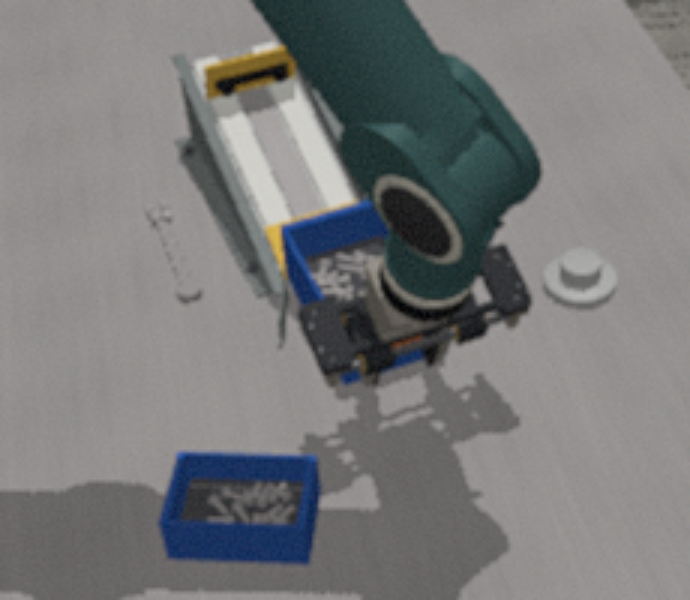

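The bin's nose has entered the lane between the guides, at about (335,220) in the crop. Forces are about 4 N, so I keep pushing.

Emit:
move_arm(deltas=[{"x": 0.02, "y": 0, "z": 0.009, "ax": 0, "ay": 0, "az": 0, "hand": 0.45}, {"x": 0.02, "y": 0, "z": 0.009, "ax": 0, "ay": 0, "az": 0, "hand": 0.45}, {"x": 0.02, "y": 0, "z": 0.009, "ax": 0, "ay": 0, "az": 0, "hand": 0.45}, {"x": 0.02, "y": 0, "z": 0.009, "ax": 0, "ay": 0, "az": 0, "hand": 0.45}])

```text
time_s: 10.68
eef_pos: [0.5353, -0.0584, 0.0242]
tool_rot: [[-0.15, 0.986, -0.067], [0.902, 0.164, 0.4], [0.406, -0.0, -0.914]]
wrist_force: [1.0, -3.9, 0.9]
width: 0.0504
grasp_force: 2.1
```

Emit:
move_arm(deltas=[{"x": 0.02, "y": 0, "z": 0.009, "ax": 0, "ay": 0, "az": 0, "hand": 0.45}, {"x": 0.02, "y": 0, "z": 0.009, "ax": 0, "ay": 0, "az": 0, "hand": 0.45}, {"x": 0.02, "y": 0, "z": 0.009, "ax": 0, "ay": 0, "az": 0, "hand": 0.45}, {"x": 0.02, "y": 0, "z": 0.009, "ax": 0, "ay": 0, "az": 0, "hand": 0.45}])

```text
time_s: 11.18
eef_pos: [0.5317, -0.0368, 0.0241]
tool_rot: [[-0.15, 0.986, -0.067], [0.901, 0.164, 0.4], [0.406, -0.0, -0.914]]
wrist_force: [0.3, -4.2, 1.0]
width: 0.0504
grasp_force: 1.9
```

Emit:
move_arm(deltas=[{"x": 0.02, "y": 0, "z": 0.009, "ax": 0, "ay": 0, "az": 0, "hand": 0.45}, {"x": 0.02, "y": 0, "z": 0.009, "ax": 0, "ay": 0, "az": 0, "hand": 0.45}, {"x": 0.02, "y": 0, "z": 0.009, "ax": 0, "ay": 0, "az": 0, "hand": 0.45}, {"x": 0.02, "y": 0, "z": 0.009, "ax": 0, "ay": 0, "az": 0, "hand": 0.45}])

```text
time_s: 11.68
eef_pos: [0.5281, -0.0149, 0.024]
tool_rot: [[-0.15, 0.986, -0.067], [0.901, 0.165, 0.401], [0.406, -0.0, -0.914]]
wrist_force: [0.6, -3.9, -0.0]
width: 0.0506
grasp_force: 1.5
```

Run:
```python
from h import *
r,q=binpose("top","t7.png");print(r); st()
```

```text
((-13.246871948242188, -522.4791870117188), (104.51322937011719, 165.65655517578125), 89.0628890991211)
t 11.72 s,l,z [-0.1012 -0.5183  0.024 ] F u,n,z [-2.8  0.5  0.1]
```

Emit:
move_arm(deltas=[{"x": 0.02, "y": 0, "z": 0.009, "ax": 0, "ay": 0, "az": 0, "hand": 0.45}, {"x": 0.02, "y": 0, "z": 0.009, "ax": 0, "ay": 0, "az": 0, "hand": 0.45}, {"x": 0.02, "y": 0, "z": 0.009, "ax": 0, "ay": 0, "az": 0, "hand": 0.45}, {"x": 0.02, "y": 0, "z": 0.009, "ax": 0, "ay": 0, "az": 0, "hand": 0.45}])

```text
time_s: 12.22
eef_pos: [0.5245, 0.0065, 0.0239]
tool_rot: [[-0.15, 0.986, -0.067], [0.902, 0.164, 0.4], [0.406, -0.0, -0.914]]
wrist_force: [0.8, -3.6, 0.4]
width: 0.0507
grasp_force: 1.5
```

Emit:
move_arm(deltas=[{"x": 0.02, "y": 0, "z": 0.009, "ax": 0, "ay": 0, "az": 0, "hand": 0.45}, {"x": 0.02, "y": 0, "z": 0.009, "ax": 0, "ay": 0, "az": 0, "hand": 0.45}, {"x": 0.02, "y": 0, "z": 0.009, "ax": 0, "ay": 0, "az": 0, "hand": 0.45}, {"x": 0.02, "y": 0, "z": 0.009, "ax": 0, "ay": 0, "az": 0, "hand": 0.45}])

```text
time_s: 12.72
eef_pos: [0.5209, 0.0281, 0.0237]
tool_rot: [[-0.15, 0.986, -0.067], [0.902, 0.164, 0.4], [0.406, -0.0, -0.914]]
wrist_force: [1.4, -3.4, -0.3]
width: 0.0501
grasp_force: 1.6
```

Run:
```python
from h import *
r,q=binpose("top","t8.png");print(r); st(); a=cv2.imread("pics/t8.png")[150:300,90:390]; cv2.imwrite("pics/t8c.png",cv2.resize(a,None,fx=2.6,fy=2.6))
```

```text
((25.293678283691406, -522.1095581054688), (102.56675720214844, 172.13418579101562), 89.91888427734375)
t 12.78 s,l,z [-0.0575 -0.5183  0.0238] F u,n,z [-2.4 -0.7 -2.3]
```

View pics/t8c.png

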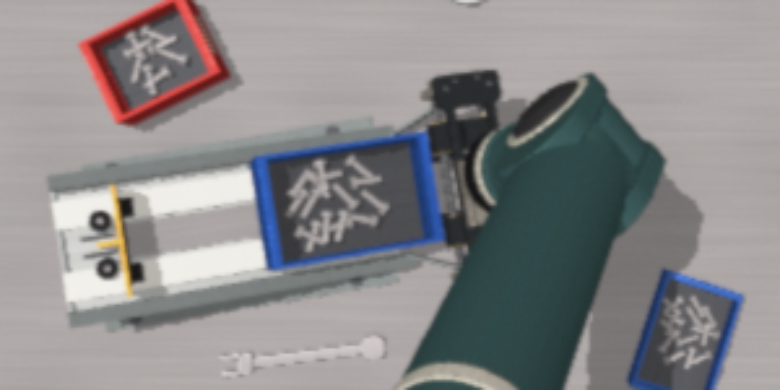

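Run:
```python
from h import *
for px,z in [((141.5,230),.095),((144,255),.095),((209.5,230),.033),((236,230),.01)]:
    for zz in (z-.01,z+.01):
        r=ray(px,"top",zz); print(px,zz,round(r[:2]@U,4))
d=np.load("topd.npy"); X=cloud(d,"top")
print([ (c,np.round([X[230,c,:2]@U,X[230,c,2]],3)) for c in (209,211,213,234,238,240)])
```

```text
(141.5, 230) 0.085 0.2185
(141.5, 230) 0.105 0.2124
(144, 255) 0.085 0.2218
(144, 255) 0.105 0.2157
(209.5, 230) 0.023 0.068
(209.5, 230) 0.043000000000000003 0.0647
(236, 230) 0.0 0.0048
(236, 230) 0.02 0.0026
[(209, array([0.069, 0.026])), (211, array([0.063, 0.029])), (213, array([0.058, 0.03 ])), (234, array([0.009, 0.008])), (238, array([-0.   , -0.001])), (240, array([-0.006,  0.003]))]
```

Emit:
move_arm(deltas=[{"x": 0.02, "y": 0, "z": 0.009, "ax": 0, "ay": 0, "az": 0, "hand": 0.45}, {"x": 0.02, "y": 0, "z": 0.009, "ax": 0, "ay": 0, "az": 0, "hand": 0.45}, {"x": 0.02, "y": 0, "z": 0.009, "ax": 0, "ay": 0, "az": 0, "hand": 0.45}, {"x": 0.02, "y": 0, "z": 0.008, "ax": 0, "ay": 0, "az": 0, "hand": 0.45}, {"x": 0.02, "y": 0, "z": 0.005, "ax": 0, "ay": 0, "az": 0, "hand": 0.45}, {"x": 0.02, "y": 0, "z": 0.002, "ax": 0, "ay": 0, "az": 0, "hand": 0.45}])

```text
time_s: 13.52
eef_pos: [0.5159, 0.0591, 0.0265]
tool_rot: [[-0.15, 0.986, -0.066], [0.902, 0.164, 0.4], [0.406, 0.0, -0.914]]
wrist_force: [1.5, -4.8, 1.2]
width: 0.0506
grasp_force: 1.9
```

Emit:
move_arm(deltas=[{"x": 0.018, "y": 0, "z": 0.002, "ax": 0, "ay": 0, "az": 0, "hand": 0.45}, {"x": 0.018, "y": 0, "z": 0.002, "ax": 0, "ay": 0, "az": 0, "hand": 0.45}])

```text
time_s: 13.78
eef_pos: [0.5144, 0.0677, 0.0292]
tool_rot: [[-0.15, 0.986, -0.067], [0.902, 0.164, 0.4], [0.406, 0.0, -0.914]]
wrist_force: [1.5, -5.4, 0.9]
width: 0.0506
grasp_force: 2.1
```

Emit:
move_arm(deltas=[{"x": 0.018, "y": 0, "z": 0.002, "ax": 0, "ay": 0, "az": 0, "hand": 0.45}, {"x": 0.018, "y": 0, "z": 0.002, "ax": 0, "ay": 0, "az": 0, "hand": 0.45}, {"x": 0.018, "y": 0, "z": 0.002, "ax": 0, "ay": 0, "az": 0, "hand": 0.45}, {"x": 0.018, "y": 0, "z": 0.002, "ax": 0, "ay": 0, "az": 0, "hand": 0.45}])

```text
time_s: 14.28
eef_pos: [0.5109, 0.0855, 0.0344]
tool_rot: [[-0.151, 0.986, -0.068], [0.901, 0.165, 0.401], [0.407, -0.001, -0.914]]
wrist_force: [1.0, -2.1, -1.5]
width: 0.0505
grasp_force: 1.3
```

Emit:
move_arm(deltas=[{"x": 0.018, "y": 0, "z": 0.002, "ax": 0, "ay": 0, "az": 0, "hand": 0.45}, {"x": 0.018, "y": 0, "z": 0.002, "ax": 0, "ay": 0, "az": 0, "hand": 0.45}, {"x": 0.018, "y": 0, "z": 0.002, "ax": 0, "ay": 0, "az": 0, "hand": 0.45}, {"x": 0.018, "y": 0, "z": 0.002, "ax": 0, "ay": 0, "az": 0, "hand": 0.45}])

```text
time_s: 14.78
eef_pos: [0.5086, 0.1019, 0.0401]
tool_rot: [[-0.15, 0.986, -0.067], [0.902, 0.164, 0.4], [0.406, -0.0, -0.914]]
wrist_force: [1.5, -1.7, -2.0]
width: 0.0505
grasp_force: 1.3
```

Run:
```python
from h import *
r,q=binpose("top","t9.png");print(r); st()
```

```text
((96.31951904296875, -522.44970703125), (102.60345458984375, 165.98550415039062), 89.78998565673828)
t 14.82 s,l,z [ 0.0169 -0.5185  0.0403] F u,n,z [-1.7 -0.  -1.4]
```

Emit:
move_arm(deltas=[{"x": 0.016, "y": 0, "z": 0.004, "ax": 0, "ay": 0, "az": 0, "hand": 0.45}, {"x": 0.016, "y": 0, "z": 0.004, "ax": 0, "ay": 0, "az": 0, "hand": 0.45}, {"x": 0.016, "y": 0, "z": 0.004, "ax": 0, "ay": 0, "az": 0, "hand": 0.45}, {"x": 0.016, "y": 0, "z": 0.003, "ax": 0, "ay": 0, "az": 0, "hand": 0.45}])

```text
time_s: 15.32
eef_pos: [0.5064, 0.1175, 0.0434]
tool_rot: [[-0.15, 0.986, -0.066], [0.902, 0.164, 0.4], [0.406, 0.001, -0.914]]
wrist_force: [0.9, -4.5, 1.5]
width: 0.0505
grasp_force: 1.8
```

Emit:
move_arm(deltas=[{"x": 0.012, "y": 0, "z": 0.002, "ax": 0, "ay": 0, "az": 0, "hand": 0.45}, {"x": 0.012, "y": 0, "z": 0.002, "ax": 0, "ay": 0, "az": 0, "hand": 0.45}, {"x": 0.012, "y": 0, "z": 0.002, "ax": 0, "ay": 0, "az": 0, "hand": 0.45}])

```text
time_s: 15.7
eef_pos: [0.5047, 0.1263, 0.0455]
tool_rot: [[-0.15, 0.986, -0.066], [0.902, 0.164, 0.4], [0.406, 0.0, -0.914]]
wrist_force: [0.4, -4.1, 1.0]
width: 0.0504
grasp_force: 1.8
```

Run:
```python
from h import *
r,q=binpose("top","t10.png");print(r); st()
```

```text
((125.26856994628906, -522.4801635742188), (102.7847900390625, 178.8249969482422), 89.63609313964844)
t 15.75 s,l,z [ 0.0415 -0.5186  0.0456] F u,n,z [-3.6 -0.9  1.2]
```

Emit:
move_arm(deltas=[{"x": 0.008, "y": 0, "z": 0.001, "ax": 0, "ay": 0, "az": 0, "hand": 0.45}, {"x": 0.008, "y": 0, "z": 0.001, "ax": 0, "ay": 0, "az": 0, "hand": 0.45}, {"x": 0.008, "y": 0, "z": 0.001, "ax": 0, "ay": 0, "az": 0, "hand": 0.45}])

```text
time_s: 16.12
eef_pos: [0.5033, 0.1322, 0.047]
tool_rot: [[-0.15, 0.986, -0.067], [0.901, 0.165, 0.4], [0.406, -0.001, -0.914]]
wrist_force: [-0.4, -3.1, -0.5]
width: 0.0506
grasp_force: 1.6
```

Emit:
move_arm(deltas=[{"x": 0.007, "y": 0, "z": 0.001, "ax": 0, "ay": 0, "az": 0, "hand": 0.45}, {"x": 0.007, "y": 0, "z": 0.001, "ax": 0, "ay": 0, "az": 0, "hand": 0.45}])

```text
time_s: 16.38
eef_pos: [0.5029, 0.1353, 0.048]
tool_rot: [[-0.15, 0.986, -0.067], [0.902, 0.165, 0.4], [0.406, -0.0, -0.914]]
wrist_force: [0.5, -3.6, -1.9]
width: 0.0505
grasp_force: 2.2
```

Emit:
move_arm(deltas=[{"x": 0.007, "y": 0, "z": 0.001, "ax": 0, "ay": 0, "az": 0, "hand": 0.45}, {"x": 0, "y": 0, "z": 0, "ax": 0, "ay": 0, "az": 0, "hand": 0.45}])

```text
time_s: 16.62
eef_pos: [0.5029, 0.1363, 0.0483]
tool_rot: [[-0.15, 0.986, -0.066], [0.902, 0.164, 0.399], [0.405, 0.0, -0.915]]
wrist_force: [1.1, -4.8, -2.0]
width: 0.0504
grasp_force: 2.6
```

Emit:
move_arm(deltas=[{"x": 0.007, "y": 0, "z": 0.001, "ax": 0, "ay": 0, "az": 0, "hand": 0.45}, {"x": 0, "y": 0, "z": 0, "ax": 0, "ay": 0, "az": 0, "hand": 0.45}])

```text
time_s: 16.88
eef_pos: [0.5027, 0.1371, 0.0486]
tool_rot: [[-0.15, 0.987, -0.066], [0.903, 0.163, 0.398], [0.403, 0.0, -0.915]]
wrist_force: [-0.0, -5.7, -3.3]
width: 0.0504
grasp_force: 3.6
```

Emit:
move_arm(deltas=[{"x": 0.007, "y": 0, "z": 0.001, "ax": 0, "ay": 0, "az": 0, "hand": 0.45}, {"x": 0, "y": 0, "z": 0, "ax": 0, "ay": 0, "az": 0, "hand": 0.45}])

```text
time_s: 17.12
eef_pos: [0.5026, 0.1379, 0.0489]
tool_rot: [[-0.149, 0.987, -0.065], [0.903, 0.163, 0.397], [0.402, 0.0, -0.916]]
wrist_force: [0.8, -8.3, -2.7]
width: 0.0507
grasp_force: 4.5
```

Run:
```python
from h import *
r,q=binpose("top","t11.png");print(r); st()
A=np.c_[q[:,:2]@U,np.ones(len(q))]; B=q[:,2]
s=q[:,:2]@U
for a in np.arange(.03,.24,.02):
    k=abs(s-a)<.008
    if k.sum()>3: print(round(a,2),k.sum(),np.round(np.percentile(B[k],90),4))
a=cv2.imread("pics/t11.png")[180:290,90:290]; cv2.imwrite("pics/t11c.png",cv2.resize(a,None,fx=4,fy=4))
```

```text
((137.32452392578125, -522.4244995117188), (175.99668884277344, 102.67167663574219), 0.0460885688662529)
t 17.18 s,l,z [ 0.0526 -0.5186  0.0488] F u,n,z [-8.   0.8 -2.8]
0.05 41 0.1359
0.07 62 0.0972
0.09 32 0.1036
0.11 32 0.1104
0.13 35 0.1164
0.15 36 0.1222
0.17 35 0.1282
0.19 54 0.1366
0.21 95 0.1375
```

View pics/t11c.png

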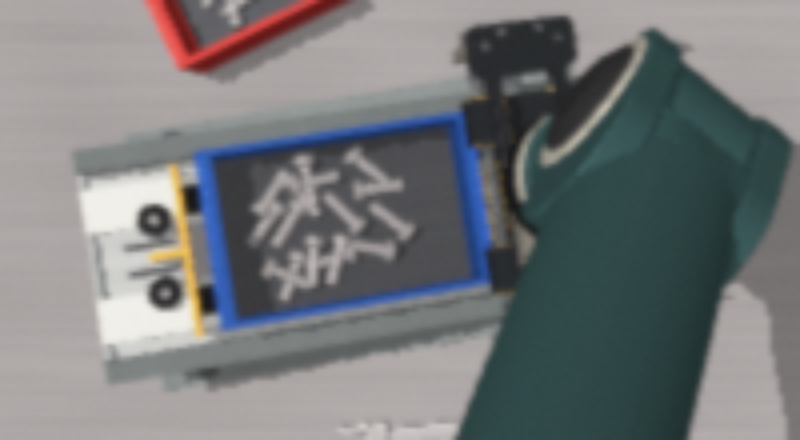

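The nose is on the buffers, at about (190,200) and (210,300) in the crop. The bin's pitch of 17.1° means the tail has dropped. I back off slowly.

Emit:
move_arm(deltas=[{"x": -0.01, "y": 0, "z": -0.001, "ax": 0, "ay": 0, "az": 0, "hand": 0.45}, {"x": -0.01, "y": 0, "z": -0.001, "ax": 0, "ay": 0, "az": 0, "hand": 0.45}, {"x": -0.01, "y": 0, "z": -0.001, "ax": 0, "ay": 0, "az": 0, "hand": 0.45}, {"x": 0, "y": 0, "z": 0, "ax": 0, "ay": 0, "az": 0, "hand": 0.45}])

```text
time_s: 17.68
eef_pos: [0.5032, 0.134, 0.0474]
tool_rot: [[-0.151, 0.986, -0.067], [0.901, 0.165, 0.401], [0.407, -0.0, -0.913]]
wrist_force: [-0.2, -0.2, 0.3]
width: 0.0506
grasp_force: 0.5
```

Emit:
move_arm(deltas=[{"x": -0.01, "y": 0, "z": -0.001, "ax": 0, "ay": 0, "az": 0, "hand": 0.45}, {"x": -0.01, "y": 0, "z": -0.001, "ax": 0, "ay": 0, "az": 0, "hand": 0.45}, {"x": -0.01, "y": 0, "z": -0.001, "ax": 0, "ay": 0, "az": 0, "hand": 0.45}, {"x": 0, "y": 0, "z": 0, "ax": 0, "ay": 0, "az": 0, "hand": 0.45}])

```text
time_s: 18.18
eef_pos: [0.5046, 0.1261, 0.0448]
tool_rot: [[-0.15, 0.986, -0.067], [0.902, 0.164, 0.4], [0.406, -0.0, -0.914]]
wrist_force: [0.5, 1.0, -0.0]
width: 0.0504
grasp_force: 0.0
```

Run:
```python
from h import *
r,q=binpose("top","t12.png");print(r); st(); s=q[:,:2]@U; B=q[:,2]
for a in np.arange(.07,.2,.02):
    k=abs(s-a)<.008
    if k.sum()>3: print(round(a,2),k.sum(),np.round(np.percentile(B[k],90),4))
```

```text
((128.99923706054688, -522.5052490234375), (102.45793914794922, 180.41844177246094), 89.92080688476562)
t 18.23 s,l,z [ 0.0408 -0.5185  0.0448] F u,n,z [-0.4 -0.7 -0.5]
0.07 38 0.0978
0.09 31 0.1029
0.11 33 0.11
0.13 32 0.1169
0.15 35 0.1214
0.17 35 0.1298
0.19 194 0.1366
```

Emit:
move_arm(deltas=[{"x": -0.05, "y": 0, "z": -0.02, "ax": 0, "ay": 0, "az": 0, "hand": 0.45}, {"x": -0.1, "y": 0, "z": -0.04, "ax": 0, "ay": 0, "az": 0, "hand": 0.45}, {"x": -0.1, "y": 0, "z": -0.1, "ax": 0, "ay": 0, "az": 0, "hand": 0.45}, {"x": 0, "y": 0, "z": -0.2, "ax": 0, "ay": 0, "az": 0, "hand": 0.45}, {"x": 0, "y": 0, "z": -0.2, "ax": 0, "ay": 0, "az": 0, "hand": 0.45}, {"x": 0, "y": 0, "z": -0.2, "ax": 0, "ay": 0, "az": 0, "hand": 0.45}, {"x": 0, "y": 0, "z": -0.2, "ax": 0, "ay": 0, "az": 0, "hand": 0.45}, {"x": 0, "y": 0, "z": 0, "ax": 0, "ay": 0, "az": 0, "hand": 0.45}])

```text
time_s: 19.23
eef_pos: [0.5321, -0.0296, 0.2423]
tool_rot: [[-0.15, 0.987, -0.058], [0.903, 0.161, 0.399], [0.403, 0.007, -0.915]]
wrist_force: [0.2, -0.8, -0.0]
width: 0.051
grasp_force: 0.0
```

Run:
```python
from h import *
r,q=binpose("top","t13.png");print(r); st(); s=q[:,:2]@U; B=q[:,2]
for a in np.arange(.07,.2,.02):
    k=abs(s-a)<.008
    if k.sum()>3: print(round(a,2),k.sum(),np.round(np.percentile(B[k],90),4))
p,d=imaging.camera("side"); save(p,"s13.png"); a=cv2.imread("pics/s13.png")[90:230,160:330]; b=cv2.imread("pics/t13.png")[170:290,90:290]
cv2.imwrite("pics/c13.png",np.hstack([cv2.resize(a,(400,330)),cv2.resize(b,(400,330))]))
```

```text
((133.13084411621094, -522.5198364257812), (102.6869888305664, 171.35812377929688), 89.9245376586914)
t 19.27 s,l,z [-0.1156 -0.5188  0.2402] F u,n,z [ 0.   0.3 -0.8]
0.07 39 0.097
0.09 32 0.1045
0.11 34 0.1098
0.13 34 0.1158
0.15 35 0.1223
0.17 33 0.1276
0.19 189 0.1358
```

View pics/c13.png

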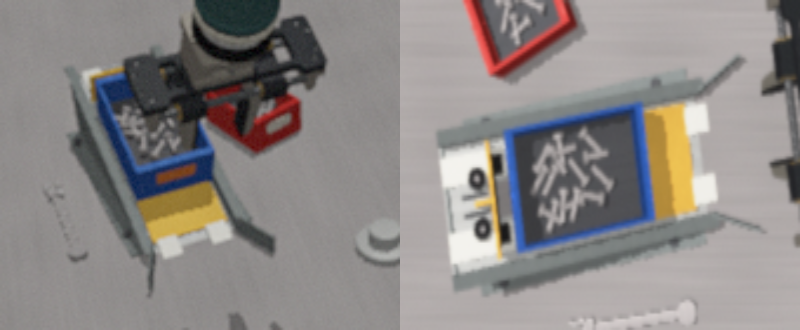

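The bin sits behind the yellow wedge, just clear of the buffers. It stays there by itself and the robot is clear of it, so I hand in.

```bash
python3 -c "
from h import *
print(order.sign_off())"
```

```text
the job is handed in; nothing more can be done
None
```

The blue bin was pushed up the slope on its bottom and now sits by itself behind the yellow lip. The highest force I read on the slope was about 9 N, nothing spilled, the red bin, spanner and flange were left alone, and the job was handed in at about 19 s.

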